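Set and lock the length stop of the portioning board

ROBOT

A 7-joint arm with a two-finger parallel gripper is mounted at the origin on a cart in front of the work surface, level with it; the furniture and walls round the work are solid. World frame = base frame: x ahead of the robot, y to its left, z up, the work surface at z = 0. Lengths are in m, angles in rad, forces in N, time in s.
With the tool pointing down it reaches from about 0.35 to 0.9 m from the base axis. Payload 19.9 kg.
Tool frame: the origin (TCP) lies at the centre of the arm's flange, where the gripper is bolted on; the fingertips stand 199 mm ahead of it and the grasp point (between the pads) lies 180 mm ahead of it (bot.tip_reach is the distance from the TCP to the fingertips, in m); z points along the fingers, y is the direction in which the jaws open and shut (so a half turn about z gives the same grasp; the last joint's range is limited). The gripper opens to 94 mm and grips with 3 to 60 N. Pads are 16 mm wide; open, the fingers measure 119 mm over their backs; the gripper's body (75 mm by 177 mm) begins 78 mm behind the grasp point.
Start: joints at [-1.329, 0.417, -0.01, 1.614, 0.005, 1.111, -0.053], TCP at [0.175, 0.6, 0.405] pointing down, gripper open.
Joint ranges: [-2.81, 2.81], [-0.39, 2.02], [-1.27, 1.25], [0.06, 2.57], [-1.19, 4.33], [0.19, 2], [-2.82, 2.82]. Speed limits (rad/s): [1.89, 1.89, 2.39, 2.39, 3.01, 3.01, 3.01].

INTERFACE

Orientations are given as a unit quaternion [x, y, z, w].
In Python, from cell import bot, read_camera gives the robot as it stands.
- The arm moves only by the shell command python3 -m handwheel 'ROWS' [FORCE]. ROWS is text: rows parted by semicolons, each of 7 numbers parted by spaces: the shift along the world's x, y, z in mm, then the turn, a rotation vector about the world's x, y, z in degrees, then the finger opening in mm, from 0 to 94. In form: tx ty tz wx wy wz grip; .... A call has 1 to 8 rows; each row is the pose to reach, as a shift and turn from the pose commanded when the call began; what a row does not reach only later rows make up. A row lasts 1/12 s, in which the tool goes at most 41.7 mm and 7.16 degrees, less where a joint would pass 70% of its speed; a pose out of reach is approached as far as the arm can. A call with a gripper value outside its range is refused whole. The fingers move at their own pace and stop on an object; FORCE is the grip in N (left out, the last holds). Time passes only in rows, so rows that repeat a pose let the fingers close. It gives the time, the measured TCP pose, the force and the opening at its end, in the units of the state.
- bot.observe(): the state, without advancing time (a new reading comes with each control period).
- read_camera(name): name is "scene" or "top" or "wrist"; returns a dict with "color" (420x560x3 uint8, blue, green, red), "fov_y" (degrees; the focal length in pixels is half the picture's height over the tangent of half this angle, whatever the lens; pixels are square), "cx", "cy" (the principal point, pixels), "R" (3x3) and "t" (3): a world point X has camera coordinates R X + t; the wrist camera has in their place "hand_eye" (4x4, takes a point from camera to tool coordinates, whose origin is the TCP and whose axes are the flange's). Camera axes: x right, y down, z forward; pixel columns grow to the right and rows downward; lengths in m; the calibration is good to about 2 mm. A picture is of the moment at which its call begins: read the wrist's pose just before it. There is no depth.
- bot.sign_off(): hands the job in, once; it reports no verdict.
The state is a dict: "time_s": time; "joint_pos": joint angles; "dq": joint speeds; "joint_torque": joint torques, N m; "tcp_pos": TCP position; "tcp_rot": TCP orientation; "force": force on the tool from outside, world axes, zero at the start; "torque": the same for the moment, N m; "gripper_width": finger opening in m.
Only numpy, scipy, OpenCV 4.12 (cv2) and the standard library are available. Lean on these libraries where they do the work, as an engineer would, in place of code of your own. Each camera call takes 0.05 s, during which the arm holds its last target.

TASK

Set up the sandwich portioning board for the next order: with the fingertips push the steel length stop along its rail, towards the knife guide, until its spring pin drops into the third notch counted from the knife guide, and then press the stop's raised lever down flat, which locks the pin in that notch. Only push and press: do not shift or lift the board, leave the things lying on and round it where they are, and take the hand away at the end.

Things in the scene. Friction and masses are not known exactly. Their poses are not given: they have to be found in the camera images.
- portion_board: Board for cutting sandwiches to length: white polymer bed 190 x 400 mm, 4 kg, loose on the table on rubber feet. Origin: centre of its underside, table height. x points from the open front (robot side) to the back, y along the board to the left, to the knife guide. Bed top 24 mm up. At the back (x = 72 mm) a steel fence carries a level rail along y, its top 66 mm up.
- third_notch (a point): Middle of the third notch, on the rail's top, 66 mm above the table; axes as the board's. The rail has five notches across its top, each 15 mm wide and 6 mm deep, 45 mm apart: at board y = 70 (first, nearest the knife guide), 25, -20 (third), -65 and -110 mm (fifth). A thin dark line on the fence's front marks each notch.
- knife_slot (a point): On the bed's top midway between front and back in the line of the knife guide (board x = 0, y = 165 mm). The guide is two pairs of white posts, 77 mm above the table, at the front and back of the bed near its left end, with a 6 mm slot for the knife between the posts of each pair.
- length_stop (a joint): Travel of the stop along the rail, m, growing to the knife guide (board +y): 0 = fifth notch, 0.045 fourth, 0.090 third, 0.135 second, 0.180 first; range -0.022 to 0.190. Starts at -0.015 to 0.070. Slides against 2 to 3 N; from 4 mm before a notch's middle the pin pulls the stop in and the resistance dips to nothing; it takes 9 to 12 N to leave again. Settles within 1 mm.
- saddle (a point): Centre of the top of the stop's saddle, 84 mm above the table; axes as the board's; moves with the stop. The saddle is a black block astride the rail, 40 mm across the rail and 44 mm along it; it cannot leave the rail. The pin and the stop's plate are at the middle of its length.
- push_face (a point): Point in the right face (away from the knife guide) of the stop's upright steel plate, which hangs from the saddle's front over the bed: 5 mm thick along y, from 28 to 74 mm above the table, from 44 mm in front of this point (board -x) to 56 mm behind it. The point is 58 mm above the table, at board x = -3 mm, and moves with the stop. Axes as the board's: push along +y.
- index_pin (a joint): Height of the stop's spring pin, m: 0 (or up to 0.001 less) = dropped into a notch, 0.0045 = raised, riding on the rail between notches. Steel pin with a ball foot, in the middle of the saddle over the rail; its button head, 15 mm across, shows on the saddle.
- lock_lever (a joint): Angle of the lock lever, rad: 0 = flat (locked), grows as raised; range 0 to 1.2; starts at 0.55 to 0.85. Steel lever, 16 mm wide, 5 mm thick, on top of the stop; free end 57 mm from the hinge, pointing to the front (board -x) when flat. It stays where left. Press near its end, on the arc to the front and down: about 4 to 6 N. Over a raised pin it stops 0.1 to 0.3 rad short of flat.
- lever_hinge (a point): On the lever's hinge axis, which runs along board y at the back of the saddle: 20 mm behind the middle of the rail, 91 mm above the table; axes as the board's; moves with the stop. Flat, the lever runs from here to the front over the pin's head, its steel top 94 mm above the table.
- lever_pad (a point): Top of the black thumb pad (16 x 20 mm) near the lever's free end, 49 mm from the hinge; 95 mm above the table when flat, about 120 to 131 mm when raised as at the start. It moves and turns with the lever.
- ramekin_4: Bystander: small white dip cup, 65 mm across, 37 mm high, standing on the left front of the board's bed. Origin: centre of its underside.
- pastry_brush: Bystander: flat pastry brush with wooden grip, 37 x 196 x 23 mm, lying along the right front of the board's bed. Origin: under its middle.
- cutlery_roll_2: Bystander: cutlery rolled in a light napkin, 42 x 222 x 38 mm, lying on the table beside the board's right end. Origin: under its middle.
- tongs: Bystander: steel tongs, 33 x 254 x 20 mm, lying on the table to the right. Origin: under the middle.

How it is judged:
By the outcome, as a careful person would: the job done as asked, in the order asked, and still so for the second after the job is handed in, with the robot touching nothing.
It also fails if it takes over 54 s, if anything falls off the work surface, if the arm or the gripper's body presses on something with over 40 N, if the wrist force passes 120 N, or if a joint passes its speed limit or range.

## Working session

There is one attempt and no reset: what is moved stays moved. The work goes in short steps, Python scripts to look and compute and a shell command to move; the robot and the scene stay as the last step left them, time stands still between calls to the robot, and variables do not carry over. Pictures are saved under pics/ and viewed, and the job is handed in when it is done.

```bash
mkdir -p pics; ls; python3 - <<'E'
from cell import bot, read_camera
import cv2
o=bot.observe(); print({k:(o[k]) for k in ('time_s','tcp_pos','tcp_rot','force','gripper_width')}, bot.tip_reach)
for n in ('scene','top'):
    c=read_camera(n); cv2.imwrite(f'pics/{n}0.png',c['color']); print(n,c['fov_y'],c['cx'],c['cy'],c['R'],c['t'])
E
```

```text
pics
{'time_s': 0.0, 'tcp_pos': array([0.17492603, 0.59989185, 0.40403002]), 'tcp_rot': array([ 1.41399120e-01,  9.89952483e-01, -6.06554930e-04, -5.56873093e-05]), 'force': array([0.56405676, 0.08538655, 0.12027134]), 'gripper_width': 0.09425932393961509} 0.1992
scene 50.74224146504323 275.7903316825306 213.92021108122088 [[ 0.84727787 -0.53105912  0.00981987]
 [-0.32645053 -0.53524108 -0.77906806]
 [ 0.41898719  0.65688142 -0.62686245]] [-0.55823491  0.12273301  1.17573508]
top 51.76739130395477 271.93420063164143 209.06398407456064 [[-0.02402949 -0.99942131 -0.02407542]
 [-0.99459862  0.02633211 -0.10040018]
 [ 0.10097604  0.02153281 -0.99465581]] [-0.17293872  0.55526652  1.29921849]
```

View pics/scene0.png

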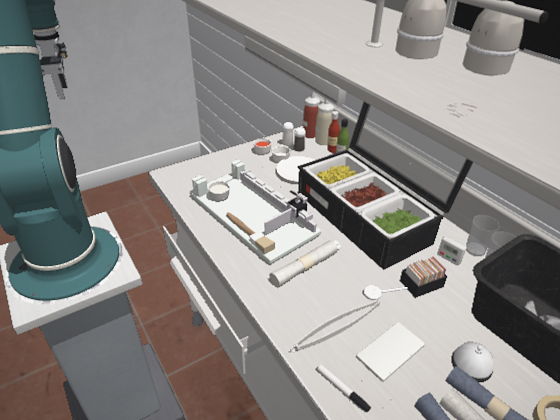

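View pics/top0.png

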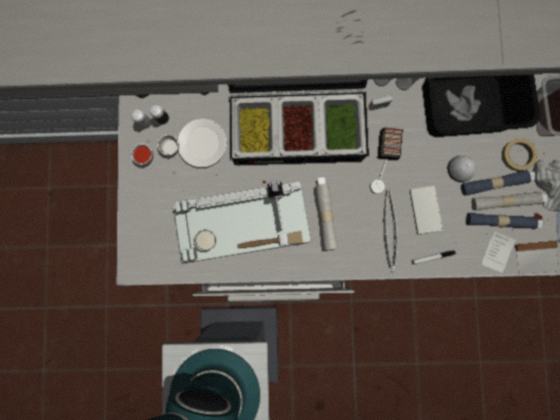

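Both views show the board clear of the arm: in top at about (243,222), its stop at (275,190). I'll enlarge them.

```bash
python3 - <<'E'
import cv2
t=cv2.imread('pics/top0.png')[170:270,165:345]; cv2.imwrite('pics/top0c.png',cv2.resize(t,None,fx=4.4,fy=4.4,interpolation=cv2.INTER_CUBIC))
t=cv2.imread('pics/scene0.png')[150:260,185:345]; cv2.imwrite('pics/scene0c.png',cv2.resize(t,None,fx=5,fy=5,interpolation=cv2.INTER_CUBIC))
E
```

```text
(no output)
```

View pics/top0c.png

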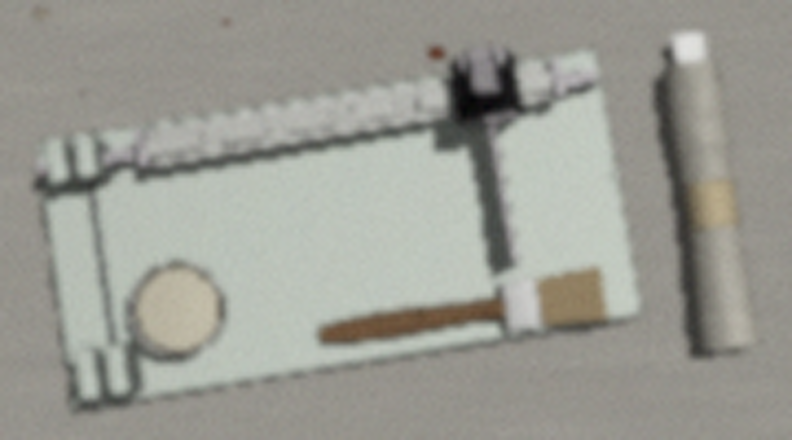

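View pics/scene0c.png

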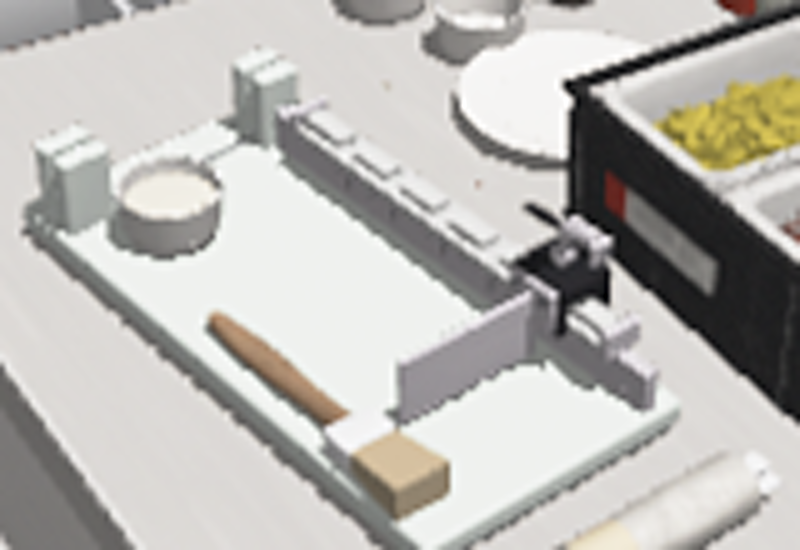

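```bash
cat > h.py <<'E'
import numpy as np, cv2
from cell import bot, read_camera
from scipy.optimize import least_squares
from scipy.spatial.transform import Rotation as Ro
def foc(c): return c['color'].shape[0]/2/np.tan(np.radians(c['fov_y']/2))
def proj(c,X):
    p=np.asarray(X)@c['R'].T+c['t']; return p[:,:2]/p[:,2:]*foc(c)+[c['cx'],c['cy']]
def wristcam():
    o=bot.observe(); c=read_camera('wrist')
    T=np.eye(4); T[:3,:3]=Ro.from_quat(o['tcp_rot']).as_matrix(); T[:3,3]=o['tcp_pos']
    M=np.linalg.inv(T@np.array(c['hand_eye'])); c['R']=M[:3,:3]; c['t']=M[:3,3]; return c
def b2w(P,b):
    P=np.atleast_2d(P); s,k=np.sin(b[2]),np.cos(b[2])
    return np.c_[b[0]+k*P[:,0]-s*P[:,1], b[1]+s*P[:,0]+k*P[:,1], P[:,2]]
E
python3 - <<'E'
from h import *
ct=read_camera('top'); cs=read_camera('scene')
T=[((597,52),(95,-200,24)),((638,315),(-95,-200,24)),((75,402),(-95,200,24))]
S=[((678,408),(95,-200,24)),((32,222),(-95,200,24))]
TP=[((492,125),(53,None,74)),((515,268),(-47,None,74))]
SP=[((398,365),(-47,None,74))]
tu=lambda p:np.array(p)/4.4+[165,170]-.4
su=lambda p:np.array(p)/5+[185,150]-.4
def res(v):
    r=[]
    for c,L,u in((ct,T,tu),(cs,S,su),(ct,TP,tu),(cs,SP,su)):
        for p,P in L:
            P=np.array([P[0],v[3]*1000 if P[1] is None else P[1],P[2]])/1000
            r.append(proj(c,b2w(P,v[:3]))[0]-u(p))
    return np.ravel(r)
s=least_squares(res,[.6,-.05,0,-.1])
print(s.x,np.degrees(s.x[2])); print(res(s.x).reshape(-1,2).round(2))
b=s.x[:3]; ys=s.x[3]
for n,P in dict(notch3=(.072,-.02,.066),push=(-.003,ys-.0025,.058),hinge=(.092,ys,.091),pad=(.043,ys,.095)).items(): print(n,b2w(P,b))
E
```

```text
[ 0.51540236 -0.0934441   0.12573353 -0.11703391] 7.204000686448902
[[ 1.2  -0.21]
 [ 1.65  1.15]
 [-0.4   1.12]
 [ 1.37 -0.65]
 [-1.95 -4.04]
 [ 0.27 -1.46]
 [ 0.17 -0.54]
 [-0.86 -0.28]]
notch3 [[ 0.58934204 -0.10425724  0.066     ]]
push [[ 0.52741589 -0.21241061  0.058     ]]
hinge [[ 0.62135245 -0.19801711  0.091     ]]
pad [[ 0.57273926 -0.20416183  0.095     ]]
```

```bash
python3 -m handwheel '30 -38 5 0 0 3 0; 60 -76 10 0 0 6 0; 90 -114 15 0 0 9 0; 120 -150 20 0 0 12 0; 150 -190 25 0 0 15 0; 180 -228 25 0 0 18 0; 205 -260 25 0 0 21 0; 230 -295 25 0 0 23.5 0' 20; python3 -m handwheel '15 -40 0 0 0 0 0; 25 -80 0 0 0 0 0; 35 -120 0 0 0 0 0; 45 -160 0 0 0 0 0; 50 -200 0 0 0 0 0; 50 -240 0 0 0 0 0; 50 -280 0 0 0 0 0; 50 -320 0 0 0 0 0'
```

```text
time_s: 0.87
tcp_pos: [0.3808, 0.3367, 0.4295]
tcp_rot: [-0.065, 0.998, 0.0, 0.0]
force: [1.2, -0.5, 0.2]
gripper_width: 0.0442
time_s: 1.53
tcp_pos: [0.4294, 0.0166, 0.4293]
tcp_rot: [-0.063, 0.998, 0.0, 0.0]
force: [1.0, -0.3, 0.1]
gripper_width: 0.0005
```

```bash
python3 -m handwheel '5 -40 0 0 0 0 0; 10 -80 0 0 0 0 0; 15 -120 0 0 0 0 0; 20 -150 0 0 0 0 0; 20 -170 0 0 0 0 0; 20 -170 0 0 0 0 0; 20 -170 0 0 0 0 0'; python3 - <<'E'
from h import *
c=wristcam(); print(np.array(c['hand_eye']).round(3),c['fov_y'],c['R'].round(3),c['t'],bot.observe()['tcp_pos']); cv2.imwrite('pics/w1.png',c['color'])
E
```

```text
time_s: 2.12
tcp_pos: [0.4497, -0.1522, 0.429]
tcp_rot: [-0.062, 0.998, -0.0, -0.0]
force: [0.2, 0.8, 0.0]
gripper_width: 0.0003
[[-0.    -0.974 -0.228  0.067]
 [ 1.    -0.     0.    -0.   ]
 [-0.    -0.228  0.974  0.02 ]
 [ 0.     0.     0.     1.   ]] 70.92055787902896 [[-0.124  0.992  0.   ]
 [ 0.966  0.121  0.228]
 [ 0.226  0.028 -0.974]] [ 0.20671865 -0.44433562  0.31590738] [ 0.44986825 -0.15120851  0.42902678]
```

View pics/w1.png

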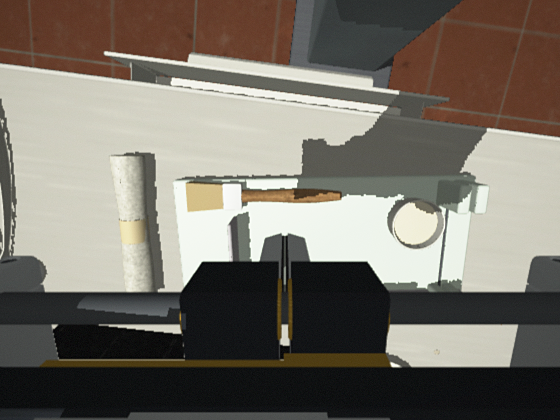

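The wrist view shows the board front, brush (190–340,195) and ramekin (415,222), but the gripper hides the stop. I'll go further back to see it.

```bash
python3 -m handwheel '40 0 0 0 0 0 0; 80 0 0 0 0 0 0; 120 0 0 0 0 0 0; 160 0 0 0 0 0 0; 190 0 0 0 0 0 0; 210 0 0 0 0 0 0; 210 0 0 0 0 0 0; 210 0 0 0 0 0 0'; python3 - <<'E'
from h import *
c=wristcam(); print(bot.observe()['tcp_pos']); cv2.imwrite('pics/w2.png',c['color'])
np.savez('w2.npz',R=c['R'],t=c['t'])
E
```

```text
time_s: 2.83
tcp_pos: [0.6605, -0.15, 0.4282]
tcp_rot: [-0.064, 0.998, 0.0, -0.001]
force: [-0.9, -0.0, -0.1]
gripper_width: -0.0001
[ 0.65972574 -0.15048389  0.42874224]
```

View pics/w2.png

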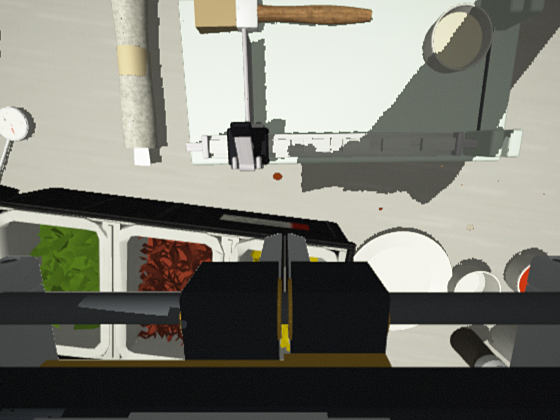

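```bash
python3 - <<'E'
import cv2
i=cv2.imread('pics/w2.png')
for n,(a,b,c,d) in dict(w2a=(0,180,170,330),w2b=(80,180,370,530)).items():
    cv2.imwrite(f'pics/{n}.png',cv2.resize(i[a:b,c:d],None,fx=(5 if n=='w2b' else 3.3),fy=(5 if n=='w2b' else 3.3),interpolation=cv2.INTER_CUBIC))
E
```

```text
(no output)
```

View pics/w2a.png

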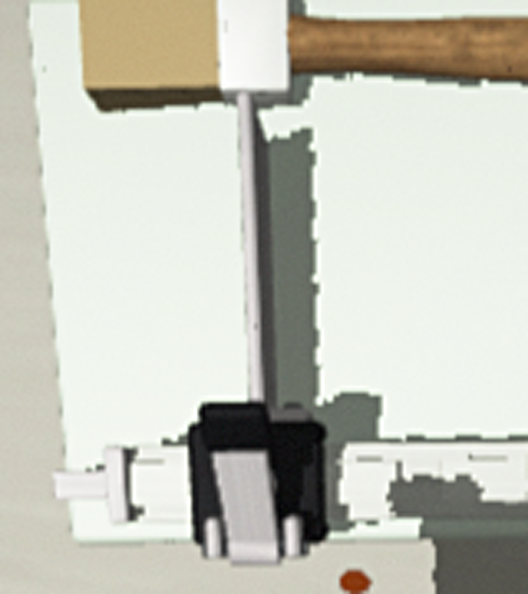

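View pics/w2b.png

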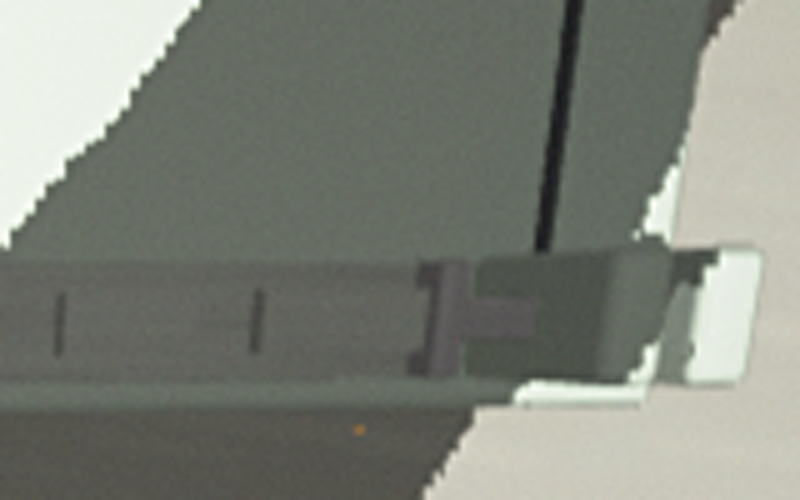

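```bash
cat >> h.py <<'E'
def wsaved(f):
    d=np.load(f); c=dict(read_camera('wrist')); c['R']=d['R'];c['t']=d['t']; return c
E
python3 - <<'E'
from h import *
c=wsaved('w2.npz'); ct=read_camera('top')
A=lambda u,v:np.array([u/3.3+170,v/3.3])-.35
B=lambda u,v:np.array([u/5+370,v/5+80])-.4
def ray(p,z):
    d=c['R'].T@np.r_[(p-[c['cx'],c['cy']])/foc(c),1]; o=-c['R'].T@c['t']; return o+d*(z-o[2])/d[2]
rx=[ray(p,.024) for p in (A(75,540),A(420,537),B(100,405))]
ry=[ray(p,.024) for p in (A(35,30),A(60,380),A(72,520))]
kn=[ray(p,.024) for p in (B(573,5),B(545,240))]
pl=[ray(p,.074) for p in (A(246,110),A(258,395))]
fr=[ray(p,.074) for p in (A(246,98),)]
def w2b(P,b):
    P=np.array(P)[:,:2]-b[:2]; k,s=np.cos(b[2]),np.sin(b[2]); return np.c_[k*P[:,0]+s*P[:,1],-s*P[:,0]+k*P[:,1]]
def res(v):
    return np.r_[w2b(rx,v)[:,0]-.095, w2b(ry,v)[:,1]+.2, w2b(kn,v)[:,1]-.165, w2b(pl,v)[:,1]-v[3]]
s=least_squares(res,[.515,-.093,.126,-.117]);b=s.x[:3];ys=s.x[3]
print(s.x,np.degrees(b[2]),(res(s.x)*1000).round(1))
np.savetxt('b.txt',s.x)
print('lines',w2b([ray(B(60,325),.066),ray(B(257,320),.066)],b))
for n,P in dict(notch3=(.072,-.02,.066),push=(-.003,ys-.0025,.058),hinge=(.092,ys,.091),pad=(.043,ys,.095)).items(): print(n,b2w(P,b).round(4))
T=[((597,52),(95,-200,24)),((638,315),(-95,-200,24)),((75,402),(-95,200,24))]
for p,P in T: print(proj(ct,b2w(np.array(P)/1e3,b))[0]-(np.array(p)/4.4+[165,170]-.4))
# lever edges
o=-c['R'].T@c['t']
for th in(.45,.55,.65,.75,.85,.95):
  q=[(.092-.057*np.cos(th)-.003*np.sin(th)+0,ys,.091+.057*np.sin(th)+.003*np.cos(th)),(.092,ys,.094)]
  print(th,((proj(c,b2w(q,b))+.35-[170,0])*3.3).round(0).tolist())
E
```

```text
[ 0.51381958 -0.08875507  0.1386051  -0.11956518] 7.941487490122183 [ 0.1  0.4 -0.6  1.7  0.5  0.8 -1.9 -1.  -0.2  0.2]
lines [[0.07378865 0.03001007]
 [0.07315707 0.07450057]]
notch3 [[ 0.5879 -0.0986  0.066 ]]
push [[ 0.5277 -0.2101  0.058 ]]
hinge [[ 0.6215 -0.1945  0.091 ]]
pad [[ 0.5729 -0.2012  0.095 ]]
[-0.83951738 -0.41189106]
[0.38196575 0.81232231]
[-1.42292201  2.45667102]
0.45 [[238.0, 361.0], [255.0, 543.0]]
0.55 [[235.0, 368.0], [255.0, 543.0]]
0.65 [[234.0, 378.0], [255.0, 543.0]]
0.75 [[232.0, 390.0], [255.0, 543.0]]
0.85 [[231.0, 404.0], [255.0, 543.0]]
0.95 [[229.0, 419.0], [255.0, 543.0]]
```

The wrist view shows plate (245,0–120), saddle (248,145), and the lever raised at about 0.84 rad; travel comes out at about -0.010, so roughly 100 mm to the third notch. Next I'll come down to the right of the plate.

```bash
python3 -m handwheel '-30 -25 0 0 0 0 0; -60 -50 0 0 0 0 0; -90 -75 0 0 0 0 0; -126 -105 0 0 0 0 0; -126 -105 -30 0 0 0 0; -126 -105 -60 0 0 0 0; -126 -105 -90 0 0 0 0; -126 -105 -110 0 0 0 0'; python3 - <<'E'
from h import *
c=read_camera('scene'); cv2.imwrite('pics/s2.png',cv2.resize(c['color'][110:270,160:370],None,fx=3.7,fy=3.7,interpolation=cv2.INTER_CUBIC)); o=bot.observe(); print(o['tcp_pos'],o['force'])
E
```

```text
time_s: 3.65
tcp_pos: [0.5326, -0.2558, 0.3175]
tcp_rot: [-0.063, 0.998, 0.001, -0.0]
force: [0.6, 0.1, 0.3]
gripper_width: 0.0006
[ 0.53220326 -0.25530592  0.31454889] [-2.55573863  1.639026   -5.70216768]
```

View pics/s2.png

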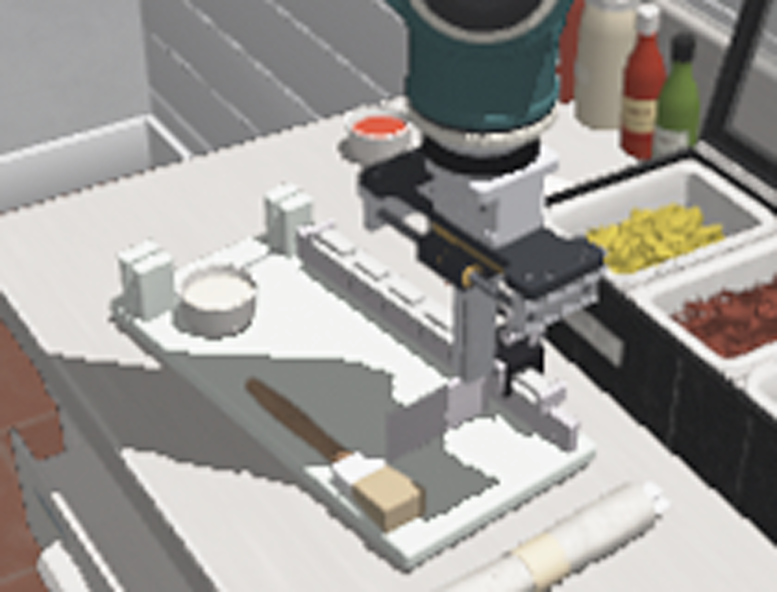

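```bash
python3 - <<'E'
from h import *
c=read_camera('scene'); o=bot.observe(); print(o['tcp_pos'],o['force'])
v=np.loadtxt('b.txt');b=v[:3];ys=v[3]
t=o['tcp_pos']-[0,0,.199]
for P in (t,b2w((-.003,ys-.0025,.074),b)[0],b2w((-.003,ys-.0025-.02,.024),b)[0]): print(P,((proj(c,[P])[0]-[160,110])*3.7).round())
E
```

```text
[ 0.53269902 -0.25560314  0.31696487] [-0.32887677 -0.5741322  -0.04398687]
[ 0.53269902 -0.25560314  0.11796487] [471. 376.]
[ 0.52771309 -0.21006409  0.074     ] [430. 392.]
[ 0.53047632 -0.22987228  0.024     ] [446. 456.]
```

Fingers are right of the plate and clear. I'll go down, then approach until contact.

```bash
python3 -m handwheel '0 0 -25 0 0 0 0; 0 0 -50 0 0 0 0; 0 0 -70 0 0 0 0; 0 0 -70 0 0 0 0; 0 0 -70 0 0 0 0; 0 0 -70 0 0 0 0'; python3 -m handwheel '-1 10 0 0 0 0 0; -2 16 0 0 0 0 0; -3 20 0 0 0 0 0; -3 24 0 0 0 0 0; -4 26 0 0 0 0 0; -4 28 0 0 0 0 0'
```

```text
time_s: 4.25
tcp_pos: [0.5343, -0.2567, 0.2514]
tcp_rot: [-0.063, 0.998, -0.0, 0.001]
force: [-0.9, -0.1, 0.2]
gripper_width: 0.0005
time_s: 4.75
tcp_pos: [0.5298, -0.2281, 0.2493]
tcp_rot: [-0.063, 0.998, -0.0, 0.0]
force: [-0.3, -0.8, -0.4]
gripper_width: 0.001
```

```bash
python3 -m handwheel '0 1 0 0 0 0 0; 0 2 0 0 0 0 0; 0 3 0 0 0 0 0; -1 4 0 0 0 0 0; -1 4 0 0 0 0 0; -1 4 0 0 0 0 0';  python3 -m handwheel '0 1 0 0 0 0 0; 0 2 0 0 0 0 0; 0 3 0 0 0 0 0; 0 4 0 0 0 0 0; 0 4 0 0 0 0 0; 0 4 0 0 0 0 0';  python3 -m handwheel '0 1 0 0 0 0 0; 0 2 0 0 0 0 0; 0 3 0 0 0 0 0; -1 4 0 0 0 0 0; -1 4 0 0 0 0 0; -1 4 0 0 0 0 0'
```

```text
time_s: 5.25
tcp_pos: [0.5289, -0.2245, 0.2492]
tcp_rot: [-0.063, 0.998, -0.0, -0.0]
force: [0.0, 0.4, 0.9]
gripper_width: 0.0
time_s: 5.75
tcp_pos: [0.529, -0.2201, 0.2492]
tcp_rot: [-0.063, 0.998, 0.0, 0.0]
force: [-0.3, 0.8, 0.4]
gripper_width: 0.0009
time_s: 6.25
tcp_pos: [0.5279, -0.2163, 0.2492]
tcp_rot: [-0.063, 0.998, 0.0, -0.0]
force: [-0.2, -0.7, -0.5]
gripper_width: 0.0005
```

```bash
python3 - <<'E'
from h import *
c=read_camera('scene'); cv2.imwrite('pics/s3.png',cv2.resize(c['color'][170:250,230:340],None,fx=7,fy=7,interpolation=cv2.INTER_CUBIC)); o=bot.observe(); print(o['tcp_pos'],o['force'])
c=wristcam(); cv2.imwrite('pics/w3.png',c['color']);np.savez('w3.npz',R=c['R'],t=c['t'])
E
```

```text
[ 0.52789996 -0.21638749  0.24920727] [-0.02410295  0.85880064  0.27602477]
```

View pics/s3.png

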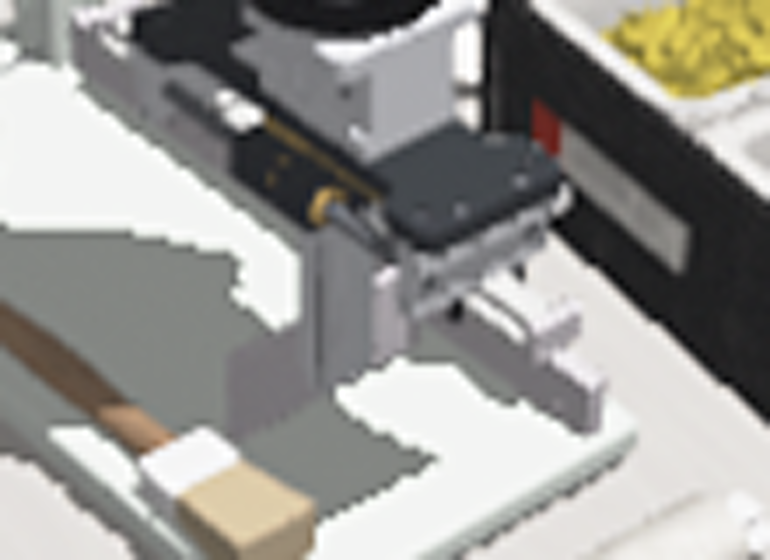

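View pics/w3.png

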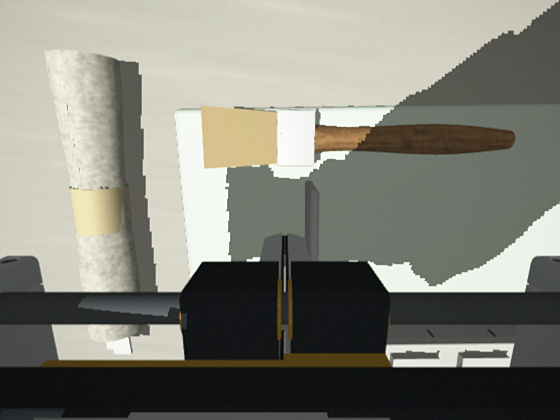

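```bash
python3 - <<'E'
from h import *
i=cv2.imread('pics/w3.png'); cv2.imwrite('pics/w3a.png',cv2.resize(i[165:265,240:340],None,fx=6,fy=6,interpolation=cv2.INTER_CUBIC)); cv2.imwrite('pics/w3b.png',cv2.resize(i[315:370,385:520],None,fx=5.5,fy=5.5,interpolation=cv2.INTER_CUBIC))
E
```

```text
(no output)
```

View pics/w3a.png

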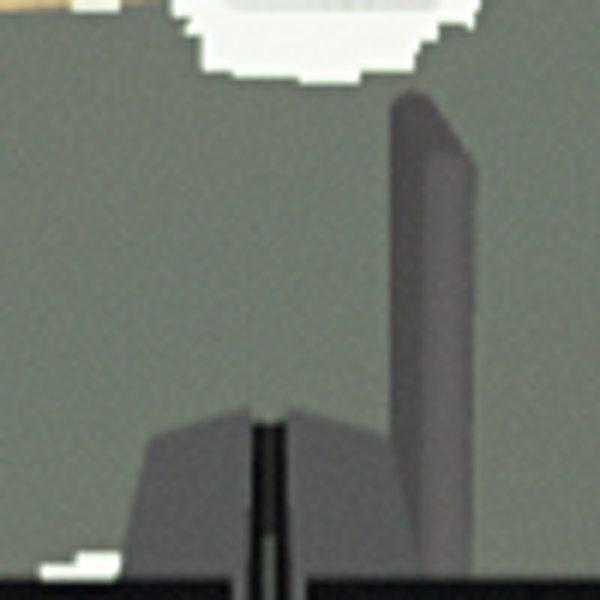

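View pics/w3b.png

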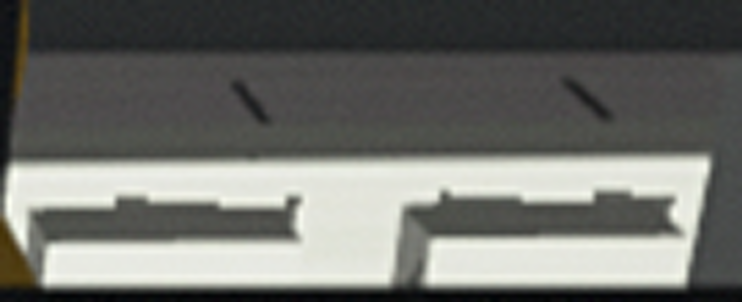

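```bash
cat >> h.py <<'E'
def ray(c,p,z):
    d=c['R'].T@np.r_[(np.array(p)-[c['cx'],c['cy']])/foc(c),1]; o=-c['R'].T@c['t']; return o+d*(z-o[2])/d[2]
def w2b(P,b):
    P=np.atleast_2d(P)[:,:2]-b[:2]; k,s=np.cos(b[2]),np.sin(b[2]); return np.c_[k*P[:,0]+s*P[:,1],-s*P[:,0]+k*P[:,1]]
E
python3 - <<'E'
from h import *
c=wsaved('w3.npz');v=np.loadtxt('b.txt');b=v[:3]
for p in ((430,190),(474,190),(428,500),(470,500)): print('plate',w2b(ray(c,np.array(p)/6+[240,165]-.4,.074),b))
for p in ((290,155),(650,155)): print('line',w2b(ray(c,np.array(p)/5.5+[385,315]-.4,.066),b))
print('tcp',w2b(bot.observe()['tcp_pos'],b))
for P in ((.06,-.02,.066),(.06,.025,.066),(.06,-.065,.066)): print(proj(c,b2w(P,b)))
E
```

```text
plate [[-0.04192743 -0.11353393]]
plate [[-0.04187906 -0.10962523]]
plate [[-0.01278577 -0.11347089]]
plate [[-0.01273738 -0.10958218]]
line [[ 0.05476993 -0.03214692]]
line [[0.05529183 0.00932859]]
tcp [[-0.00367393 -0.12840335]]
[[455.53614452 349.72501335]]
[[526.26662886 348.9542973 ]]
[[384.88882722 350.49482318]]
```

```bash
for i in 1 2 3; do :; done; python3 -m handwheel '0 1 0 0 0 0 0; 0 2 0 0 0 0 0; 0 2 0 0 0 0 0; 0 2 0 0 0 0 0'; python3 -m handwheel '0 1 0 0 0 0 0; 0 2 0 0 0 0 0; 0 2 0 0 0 0 0; 0 2 0 0 0 0 0';  python3 -m handwheel '0 1 0 0 0 0 0; 0 2 0 0 0 0 0; 0 2 0 0 0 0 0; 0 2 0 0 0 0 0'; python3 -m handwheel '0 1 0 0 0 0 0; 0 2 0 0 0 0 0; -1 2 0 0 0 0 0; -1 2 0 0 0 0 0'
```

```text
time_s: 6.73
tcp_pos: [0.5279, -0.2145, 0.2492]
tcp_rot: [-0.063, 0.998, -0.0, 0.0]
force: [0.2, -2.0, -0.8]
gripper_width: 0.0
time_s: 7.07
tcp_pos: [0.5277, -0.2135, 0.2493]
tcp_rot: [-0.063, 0.998, -0.001, 0.0]
force: [0.7, -9.2, -3.3]
gripper_width: 0.0003
time_s: 7.4
tcp_pos: [0.5275, -0.2115, 0.2492]
tcp_rot: [-0.063, 0.998, -0.001, -0.0]
force: [-1.7, -8.9, -2.4]
gripper_width: 0.0007
time_s: 7.73
tcp_pos: [0.5269, -0.2086, 0.2492]
tcp_rot: [-0.063, 0.998, -0.0, 0.0]
force: [0.5, -3.1, -0.0]
gripper_width: 0.0003
```

```bash
python3 -m handwheel '0 2 0 0 0 0 0; -1 4 0 0 0 0 0; -1 6 0 0 0 0 0; -1 8 0 0 0 0 0; -1 10 0 0 0 0 0; -2 12 0 0 0 0 0; -2 14 0 0 0 0 0; -2 16 0 0 0 0 0'; python3 -m handwheel '0 2 0 0 0 0 0; -1 4 0 0 0 0 0; -1 6 0 0 0 0 0; -1 8 0 0 0 0 0; -1 10 0 0 0 0 0; -2 12 0 0 0 0 0; -2 13 0 0 0 0 0'
python3 -m handwheel '0 1 0 0 0 0 0; 0 2 0 0 0 0 0; 0 3 0 0 0 0 0; 0 3 0 0 0 0 0'; python3 -m handwheel '0 1 0 0 0 0 0; 0 2 0 0 0 0 0; 0 3 0 0 0 0 0; 0 3 0 0 0 0 0'
```

```text
time_s: 8.4
tcp_pos: [0.5248, -0.1922, 0.2492]
tcp_rot: [-0.063, 0.998, 0.0, -0.0]
force: [-2.3, -3.3, 1.0]
gripper_width: 0.0008
time_s: 8.98
tcp_pos: [0.523, -0.179, 0.2492]
tcp_rot: [-0.063, 0.998, 0.0, 0.0]
force: [-0.1, -2.7, 0.5]
gripper_width: 0.0007
time_s: 9.32
tcp_pos: [0.5229, -0.176, 0.2491]
tcp_rot: [-0.063, 0.998, 0.0, -0.0]
force: [0.1, -0.4, 0.1]
gripper_width: 0.0005
time_s: 9.65
tcp_pos: [0.523, -0.173, 0.2492]
tcp_rot: [-0.063, 0.998, 0.0, 0.0]
force: [0.9, 0.4, 0.3]
gripper_width: 0.0006
```

Force dropped to nothing: that is the fourth notch. I'll push on through it.

```bash
python3 -m handwheel '0 1 0 0 0 0 0; 0 2 0 0 0 0 0; 0 3 0 0 0 0 0; 0 3 0 0 0 0 0'; python3 -m handwheel '0 1 0 0 0 0 0; 0 2 0 0 0 0 0; -1 3 0 0 0 0 0; -1 3 0 0 0 0 0'; python3 -m handwheel '0 1 0 0 0 0 0; 0 2 0 0 0 0 0; 0 3 0 0 0 0 0; 0 3 0 0 0 0 0';  python3 -m handwheel '0 1 0 0 0 0 0; 0 2 0 0 0 0 0; -1 3 0 0 0 0 0; -1 3 0 0 0 0 0'; 
```

```text
time_s: 9.98
tcp_pos: [0.523, -0.1702, 0.2492]
tcp_rot: [-0.063, 0.998, 0.0, 0.0]
force: [-0.2, -0.1, 0.5]
gripper_width: 0.0004
time_s: 10.32
tcp_pos: [0.5222, -0.1685, 0.2494]
tcp_rot: [-0.063, 0.998, -0.001, 0.001]
force: [5.4, -9.9, -5.7]
gripper_width: 0.0003
time_s: 10.65
tcp_pos: [0.5219, -0.165, 0.2493]
tcp_rot: [-0.063, 0.998, -0.001, 0.0]
force: [0.2, -3.4, 0.6]
gripper_width: 0.0008
time_s: 10.98
tcp_pos: [0.5209, -0.1613, 0.2493]
tcp_rot: [-0.063, 0.998, -0.0, 0.0]
force: [1.0, -1.3, 0.8]
gripper_width: 0.0007
```

```bash
python3 -m handwheel '0 2 0 0 0 0 0; -1 4 0 0 0 0 0; -1 6 0 0 0 0 0; -1 8 0 0 0 0 0; -1 10 0 0 0 0 0; -2 12 0 0 0 0 0; -2 14 0 0 0 0 0; -2 16 0 0 0 0 0'; python3 -m handwheel '0 2 0 0 0 0 0; -1 4 0 0 0 0 0; -1 6 0 0 0 0 0; -1 7 0 0 0 0 0; -1 8 0 0 0 0 0; -1 9 0 0 0 0 0; -1 9 0 0 0 0 0; -1 9 0 0 0 0 0'
python3 -m handwheel '0 1 0 0 0 0 0; 0 2 0 0 0 0 0; 0 2 0 0 0 0 0; 0 2 0 0 0 0 0'; 
```

```text
time_s: 11.65
tcp_pos: [0.5187, -0.1452, 0.2491]
tcp_rot: [-0.063, 0.998, 0.0, -0.0]
force: [-1.9, -3.6, 2.0]
gripper_width: 0.0007
time_s: 12.32
tcp_pos: [0.518, -0.1361, 0.2491]
tcp_rot: [-0.063, 0.998, 0.0, 0.0]
force: [0.1, -1.5, -0.0]
gripper_width: 0.0006
time_s: 12.65
tcp_pos: [0.518, -0.1342, 0.2492]
tcp_rot: [-0.063, 0.998, 0.0, 0.0]
force: [-0.4, -0.5, 0.3]
gripper_width: 0.0005
```

```bash
python3 -m handwheel '0 0.5 0 0 0 0 0; 0 1 0 0 0 0 0; 0 1.5 0 0 0 0 0; 0 1.5 0 0 0 0 0'; python3 -m handwheel '0 0.5 0 0 0 0 0; 0 1 0 0 0 0 0; 0 1.5 0 0 0 0 0; 0 1.5 0 0 0 0 0';python3 -m handwheel '0 0.5 0 0 0 0 0; 0 1 0 0 0 0 0; 0 1.5 0 0 0 0 0; 0 1.5 0 0 0 0 0'; python3 - <<'E'
from h import *
c=wristcam(); cv2.imwrite('pics/w4.png',c['color']);np.savez('w4.npz',R=c['R'],t=c['t'])
cv2.imwrite('pics/w4a.png',cv2.resize(c['color'][165:265,240:340],None,fx=6,fy=6,interpolation=cv2.INTER_CUBIC))
E
```

```text
time_s: 12.98
tcp_pos: [0.5179, -0.1328, 0.2492]
tcp_rot: [-0.063, 0.998, 0.0, 0.0]
force: [-0.4, -1.3, -0.5]
gripper_width: 0.0004
time_s: 13.32
tcp_pos: [0.518, -0.1312, 0.2492]
tcp_rot: [-0.063, 0.998, 0.0, 0.0]
force: [-0.1, -0.3, 0.1]
gripper_width: 0.0006
time_s: 13.65
tcp_pos: [0.518, -0.1297, 0.2492]
tcp_rot: [-0.063, 0.998, 0.0, 0.0]
force: [0.9, -0.7, 0.7]
gripper_width: 0.0002
```

View pics/w4a.png

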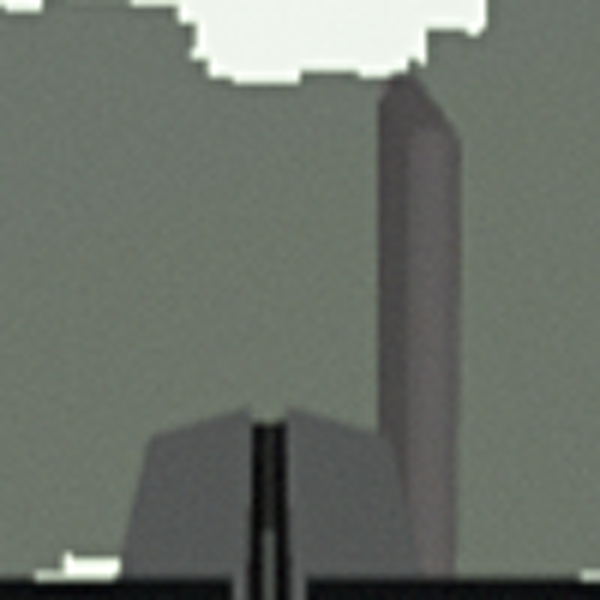

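```bash
python3 - <<'E'
from h import *
c=wsaved('w4.npz');v=np.loadtxt('b.txt');b=v[:3]
for p in ((411,190),(460,190),(411,500),(456,500)): print('plate',w2b(ray(c,np.array(p)/6+[240,165]-.4,.074),b))
o=bot.observe();print(o['tcp_pos'],o['force'],w2b(o['tcp_pos'],b))
E
```

```text
plate [[-0.03974663 -0.02799417]]
plate [[-0.03969337 -0.02364101]]
plate [[-0.01060003 -0.02781214]]
plate [[-0.01054868 -0.02364525]]
[ 0.51799751 -0.12976996  0.24921801] [-0.11577641 -0.359693    0.1157796 ] [[-0.00152883 -0.04119877]]
```

```bash
python3 -m handwheel '0 0.5 0 0 0 0 0; 0 1 0 0 0 0 0; 0 1.5 0 0 0 0 0; 0 1.5 0 0 0 0 0'; python3 -m handwheel '0 0.5 0 0 0 0 0; 0 1 0 0 0 0 0; 0 1.5 0 0 0 0 0; 0 1.5 0 0 0 0 0; 0 1.5 0 0 0 0 0'; python3 - <<'E'
from h import *
c=wristcam(); cv2.imwrite('pics/w5.png',c['color']);np.savez('w5.npz',R=c['R'],t=c['t'])
cv2.imwrite('pics/w5a.png',cv2.resize(c['color'][165:265,240:340],None,fx=6,fy=6,interpolation=cv2.INTER_CUBIC))
E
```

```text
time_s: 14.08
tcp_pos: [0.5179, -0.1283, 0.2492]
tcp_rot: [-0.063, 0.998, 0.0, 0.0]
force: [-0.1, -0.3, -0.6]
gripper_width: 0.0006
time_s: 14.5
tcp_pos: [0.5179, -0.1269, 0.2492]
tcp_rot: [-0.063, 0.998, -0.0, 0.0]
force: [0.2, -0.8, 0.1]
gripper_width: -0.0
```

View pics/w5a.png

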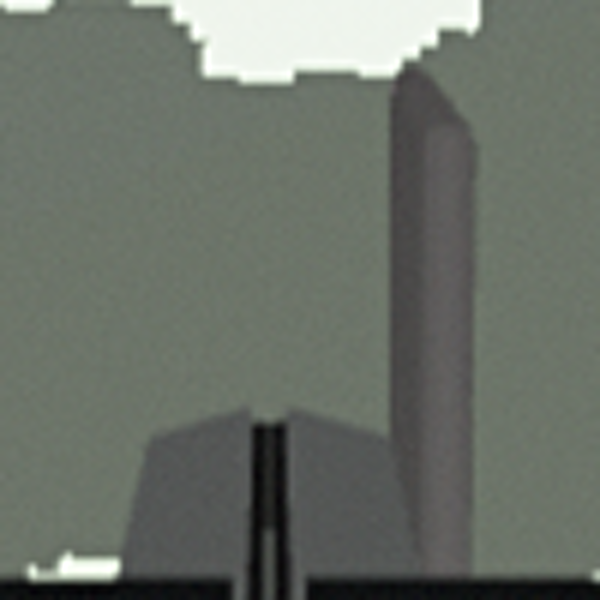

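A gap has opened: the stop sprang ahead into the third notch, about 90 mm past the fifth. I'll withdraw and look from above.

```bash
python3 -m handwheel '2 -12 0 0 0 0 0; 4 -25 0 0 0 0 0; 4 -25 35 0 0 0 0; 4 -25 70 0 0 0 0; 4 -25 110 0 0 0 0; 4 -25 150 0 0 0 0; 4 -15 180 0 0 0 0; 20 0 180 0 0 0 0'; python3 -m handwheel '40 0 0 0 0 0 0; 80 0 0 0 0 0 0; 110 5 0 0 0 0 0; 125 10 0 0 0 0 0; 125 10 0 0 0 0 0; 125 10 0 0 0 0 0; 125 10 0 0 0 0 0'; python3 - <<'E'
from h import *
c=wristcam(); cv2.imwrite('pics/w6.png',c['color']);np.savez('w6.npz',R=c['R'],t=c['t'])
E
```

```text
time_s: 15.22
tcp_pos: [0.537, -0.1305, 0.4357]
tcp_rot: [-0.061, 0.998, -0.001, 0.004]
force: [0.1, 0.3, 0.9]
gripper_width: 0.0
time_s: 15.8
tcp_pos: [0.6623, -0.1184, 0.4292]
tcp_rot: [-0.062, 0.998, -0.0, -0.0]
force: [-0.8, -0.1, 0.7]
gripper_width: 0.0004
```

View pics/w6.png

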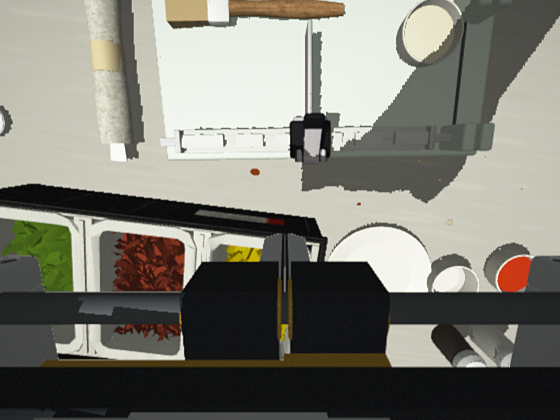

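```bash
python3 - <<'E'
import cv2
i=cv2.imread('pics/w6.png')
cv2.imwrite('pics/w6a.png',cv2.resize(i[90:170,260:360],None,fx=7,fy=7,interpolation=cv2.INTER_CUBIC))
cv2.imwrite('pics/w6b.png',cv2.resize(i[110:170,150:300],None,fx=5.2,fy=5.2,interpolation=cv2.INTER_CUBIC))
E
```

```text
(no output)
```

View pics/w6a.png

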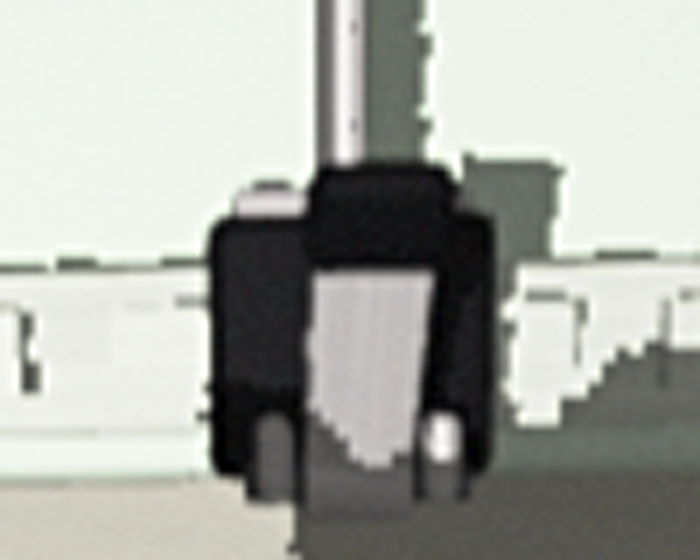

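View pics/w6b.png

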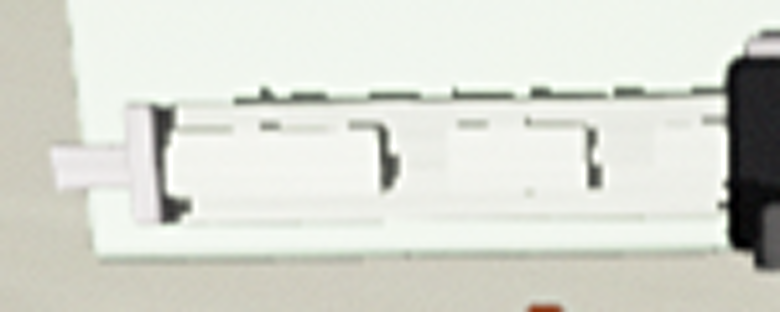

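```bash
python3 - <<'E'
from h import *
c=wsaved('w6.npz');v=np.loadtxt('b.txt');b=v[:3]
f=lambda p:np.array(p)/7+[260,90]-.43
for n,p,z in (('pad',(378,218),.130),('padfront',(381,172),.136),('padrear',(373,268),.123),('plate',(348,60),.074),('plate2',(348,140),.074)):
    w=ray(c,f(p),z); print(n,w.round(4),w2b(w,b).round(4))
o=bot.observe();print(o['tcp_pos'],o['force'])
E
```

```text
pad [ 0.5742 -0.1029  0.13  ] [[ 0.0579 -0.0223]]
padfront [ 0.5691 -0.1038  0.136 ] [[ 0.0527 -0.0226]]
padrear [ 0.5801 -0.102   0.123 ] [[ 0.0638 -0.0223]]
plate [ 0.5474 -0.106   0.074 ] [[ 0.0309 -0.0217]]
plate2 [ 0.5589 -0.1044  0.074 ] [[ 0.0425 -0.0217]]
[ 0.66216657 -0.11796153  0.42961702] [ 0.98262564 -0.37310592 -0.08845207]
```

```bash
python3 -m handwheel '-35 5 0 0 0 0 0; -70 10 0 0 0 0 0; -92 14.5 0 0 0 0 0; -92 14.5 -30 0 0 0 0; -92 14.5 -60 0 0 0 0; -92 14.5 -70 0 0 0 0; -92 14.5 -70 0 0 0 0; -92 14.5 -70 0 0 0 0'; python3 - <<'E'
from h import *
c=read_camera('scene'); cv2.imwrite('pics/s7.png',cv2.resize(c['color'][140:240,220:350],None,fx=6,fy=6,interpolation=cv2.INTER_CUBIC))
o=bot.observe();print(o['tcp_pos'],o['force'])
E
```

```text
time_s: 16.57
tcp_pos: [0.571, -0.1028, 0.36]
tcp_rot: [-0.063, 0.998, -0.0, 0.0]
force: [-0.5, -0.3, 0.5]
gripper_width: 0.0007
[ 0.57124566 -0.10286056  0.36057646] [-0.43849817  0.48220743 -0.01944852]
```

View pics/s7.png

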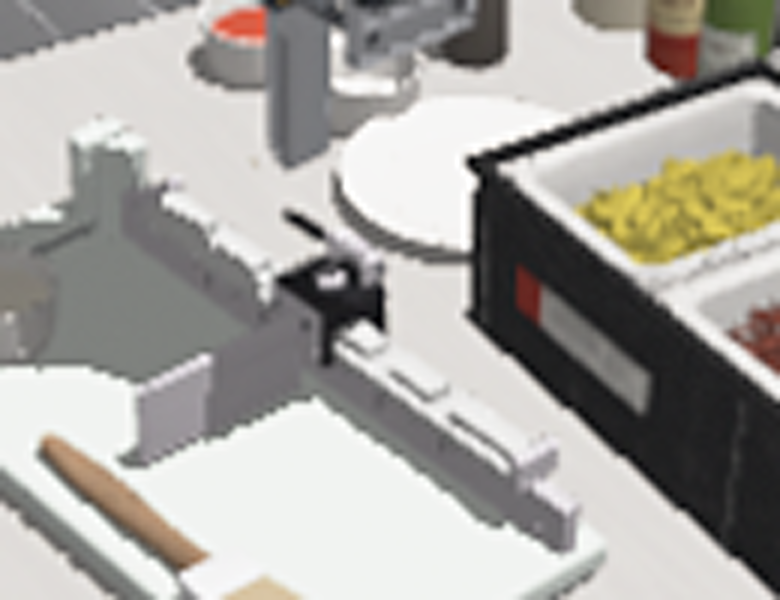

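```bash
python3 -m handwheel '0 0 -10 0 0 0 0; 0 0 -18 0 0 0 0; 0 0 -21 0 0 0 0; -1 0 -24 0 0 0 0; -1 0 -24 0 0 0 0'; python3 -m handwheel '-1 0 -2 0 0 0 0; -2 0 -4 0 0 0 0; -3 0 -6 0 0 0 0; -3 0 -6 0 0 0 0'; python3 -m handwheel '-1 0 -2 0 0 0 0; -2 0 -4 0 0 0 0; -3 0 -6 0 0 0 0; -3 0 -6 0 0 0 0'
```

```text
time_s: 17.03
tcp_pos: [0.5697, -0.1024, 0.3346]
tcp_rot: [-0.063, 0.998, -0.0, -0.0]
force: [-0.2, 0.1, 1.3]
gripper_width: 0.0004
time_s: 17.37
tcp_pos: [0.5667, -0.1026, 0.3292]
tcp_rot: [-0.063, 0.998, -0.0, 0.0]
force: [-0.8, -0.1, 3.1]
gripper_width: 0.0005
time_s: 17.7
tcp_pos: [0.5634, -0.1029, 0.3231]
tcp_rot: [-0.063, 0.998, -0.0, -0.0]
force: [-3.2, -1.7, 4.8]
gripper_width: 0.0004
```

```bash
python3 -m handwheel '-1 0 -2 0 0 0 0; -2 0 -4 0 0 0 0; -3 0 -6 0 0 0 0; -4 -0.5 -8 0 0 0 0; -4 -0.5 -8 0 0 0 0'; python3 -m handwheel '-1 0 -2 0 0 0 0; -2 0 -4 0 0 0 0; -2 0 -6 0 0 0 0; -3 0 -8 0 0 0 0; -3 0 -8 0 0 0 0';  python3 -m handwheel '-1 0 -2 0 0 0 0; -1 0 -4 0 0 0 0; -1 0 -6 0 0 0 0; -2 0 -8 0 0 0 0; -2 0 -8 0 0 0 0'
```

```text
time_s: 18.12
tcp_pos: [0.5595, -0.1032, 0.315]
tcp_rot: [-0.063, 0.998, -0.0, -0.0]
force: [-2.4, -2.1, 2.8]
gripper_width: 0.0005
time_s: 18.53
tcp_pos: [0.5568, -0.1031, 0.307]
tcp_rot: [-0.063, 0.998, -0.0, 0.0]
force: [0.4, -1.7, 2.0]
gripper_width: 0.0003
time_s: 18.95
tcp_pos: [0.5549, -0.1028, 0.2988]
tcp_rot: [-0.063, 0.998, -0.0, 0.0]
force: [0.6, 0.1, 0.7]
gripper_width: 0.0005
```

```bash
python3 -m handwheel '0 0 -1 0 0 0 0; 0 0 -2 0 0 0 0; 0 0 -3 0 0 0 0; 0 0 -3 0 0 0 0'; python3 -m handwheel '0 0 -1 0 0 0 0; 0 0 -2 0 0 0 0; 0 0 -2 0 0 0 0; 0 0 -2 0 0 0 0'; python3 -m handwheel '0 0 -0.5 0 0 0 0; 0 0 -1 0 0 0 0; 0 0 -1 0 0 0 0; 0 0 -1 0 0 0 0'
```

```text
time_s: 19.28
tcp_pos: [0.5548, -0.1029, 0.296]
tcp_rot: [-0.063, 0.998, 0.0, -0.0]
force: [-2.0, -0.6, 1.3]
gripper_width: 0.0003
time_s: 19.62
tcp_pos: [0.5548, -0.1029, 0.2941]
tcp_rot: [-0.063, 0.998, 0.0, -0.0]
force: [-3.2, 0.5, 3.9]
gripper_width: 0.0003
time_s: 19.95
tcp_pos: [0.5549, -0.103, 0.2936]
tcp_rot: [-0.063, 0.998, 0.0, 0.0]
force: [-6.8, 1.2, 13.6]
gripper_width: 0.0007
```

Firm stop at tip height 94–95 mm, which is the flat height. I'll press slightly more, then lift straight up and check.

```bash
python3 -m handwheel '0.5 0 -0.5 0 0 0 0; 0.5 0 -0.5 0 0 0 0; 0.5 0 -0.5 0 0 0 0'; python3 -m handwheel '0 0 5 0 0 0 0; 0 0 20 0 0 0 0; 0 0 50 0 0 0 0; 0 0 85 0 0 0 0; 0 0 120 0 0 0 0; 0 0 135 0 0 0 0; 0 0 135 0 0 0 0'; python3 -m handwheel '35 0 0 0 0 0 0; 70 -5 0 0 0 0 0; 95 -10 0 0 0 0 0; 107 -15 0 0 0 0 0; 107 -15 0 0 0 0 0; 107 -15 0 0 0 0 0; 107 -15 0 0 0 0 0'; python3 - <<'E'
from h import *
c=wristcam(); cv2.imwrite('pics/w8.png',cv2.resize(c['color'][80:180,220:360],None,fx=5.5,fy=5.5,interpolation=cv2.INTER_CUBIC)); np.savez('w8.npz',R=c['R'],t=c['t'])
c=read_camera('scene'); cv2.imwrite('pics/s8.png',cv2.resize(c['color'][140:240,210:340],None,fx=6,fy=6,interpolation=cv2.INTER_CUBIC))
E
```

```text
time_s: 20.2
tcp_pos: [0.5551, -0.1031, 0.2933]
tcp_rot: [-0.063, 0.998, 0.0, -0.0]
force: [-11.0, 1.0, 20.5]
gripper_width: 0.0002
time_s: 20.78
tcp_pos: [0.556, -0.1031, 0.4314]
tcp_rot: [-0.063, 0.998, -0.0, 0.003]
force: [0.1, 0.4, 0.8]
gripper_width: 0.0003
time_s: 21.37
tcp_pos: [0.662, -0.1178, 0.427]
tcp_rot: [-0.063, 0.998, 0.0, -0.0]
force: [-0.8, 0.1, -0.1]
gripper_width: 0.0005
```

View pics/w8.png

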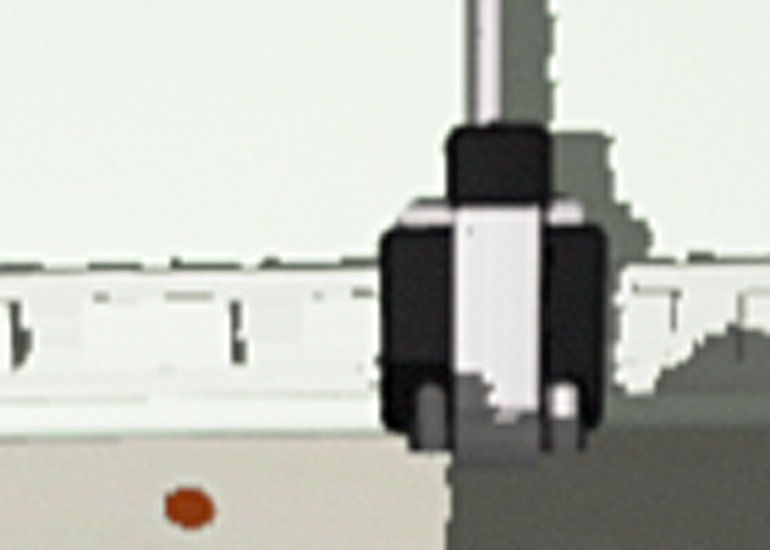

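View pics/s8.png

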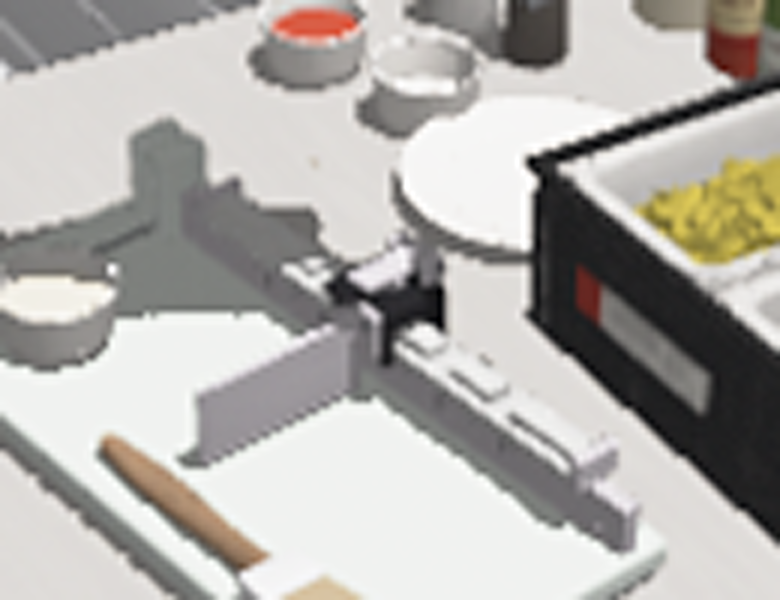

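```bash
python3 - <<'E'
from h import *
c=wsaved('w8.npz');v=np.loadtxt('b.txt');b=v[:3]
ys=-.0215
for th in (0,.05,.1,.2,.3):
    q=[]
    for r,h in ((.057,.004),(.041,.004),(.041,.003),(0.,.003)):
        q.append((.092-r*np.cos(th)+h*np.sin(th),ys,.091+r*np.sin(th)+h*np.cos(th)))
    print(th,((proj(c,b2w(q,b))+.4-[220,80])*5.5).round().tolist())
print('bed rear', ((proj(c,b2w([(.095,-.07,.024)],b))+.4-[220,80])*5.5).round(), 'plate', ((proj(c,b2w([(.03,ys,.074)],b))+.4-[220,80])*5.5).round())
ct=read_camera('top'); a=cv2.imread('pics/top0.png')
cv2.imwrite('pics/t8.png',np.vstack([cv2.resize(x[170:270,165:345],None,fx=3,fy=3,interpolation=cv2.INTER_CUBIC) for x in (a,ct['color'])]))
i=cv2.absdiff(a,ct['color']).max(2)
E
```

```text
0 [[501.0, 110.0], [500.0, 202.0], [500.0, 203.0], [498.0, 429.0]]
0.05 [[502.0, 109.0], [501.0, 203.0], [501.0, 203.0], [498.0, 429.0]]
0.1 [[504.0, 110.0], [502.0, 204.0], [502.0, 204.0], [498.0, 430.0]]
0.2 [[506.0, 113.0], [504.0, 208.0], [503.0, 207.0], [498.0, 432.0]]
0.3 [[509.0, 119.0], [506.0, 214.0], [505.0, 213.0], [498.0, 433.0]]
bed rear [[263. 429.]] plate [[491.  98.]]
```

View pics/t8.png

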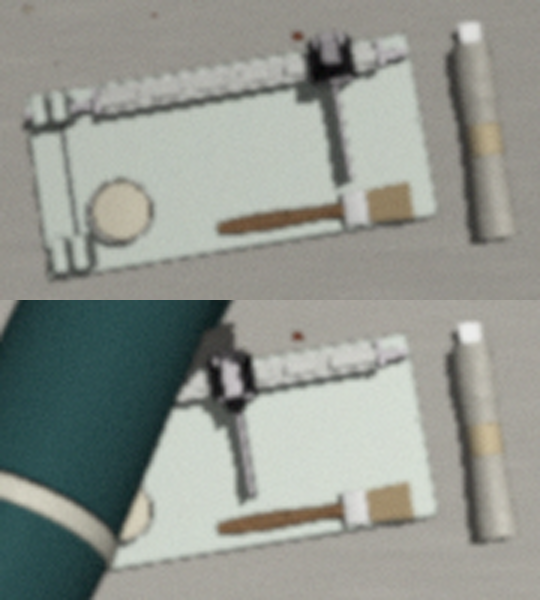

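```bash
python3 -m handwheel '-35 10 5 0 0 0 0; -70 25 10 0 0 0 0; -100 55 20 0 0 0 0; -120 90 30 0 0 0 0; -140 125 40 0 0 0 0; -160 160 50 0 0 0 0; -180 190 55 0 0 0 0; -200 210 55 0 0 0 0'; python3 -m handwheel '-15 35 0 0 0 0 0; -30 70 0 0 0 0 0; -40 105 0 0 0 0 0; -50 140 0 0 0 0 0; -50 150 0 0 0 0 0; -50 150 0 0 0 0 0; -50 150 0 0 0 0 0'; python3 - <<'E'
from h import *
c=read_camera('scene'); cv2.imwrite('pics/s9.png',cv2.resize(c['color'][140:260,185:345],None,fx=5,fy=5,interpolation=cv2.INTER_CUBIC))
c=read_camera('top'); cv2.imwrite('pics/t9.png',cv2.resize(c['color'][170:270,165:345],None,fx=4.4,fy=4.4,interpolation=cv2.INTER_CUBIC))
E
```

```text
time_s: 22.23
tcp_pos: [0.4607, 0.0949, 0.484]
tcp_rot: [-0.065, 0.998, 0.001, 0.001]
force: [0.4, 0.9, 0.1]
gripper_width: 0.0001
time_s: 22.82
tcp_pos: [0.4124, 0.2417, 0.4827]
tcp_rot: [-0.063, 0.998, -0.0, 0.0]
force: [0.5, -0.1, 0.1]
gripper_width: 0.0003
```

View pics/s9.png

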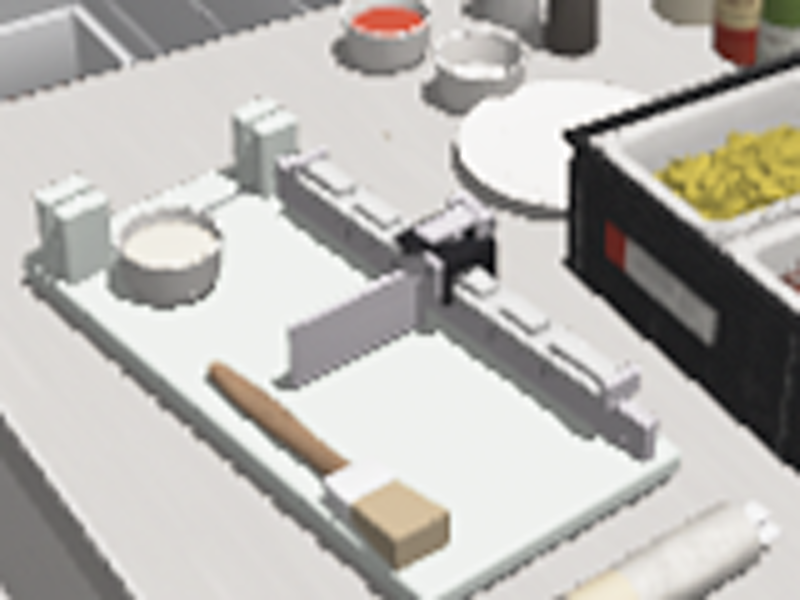

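View pics/t9.png

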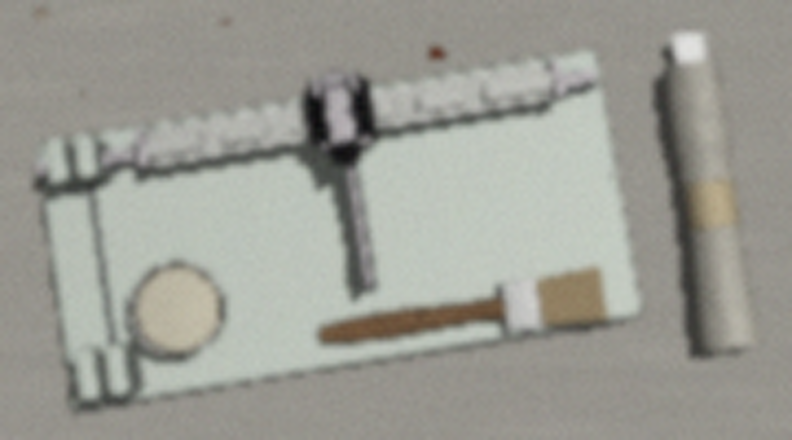

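The board corners (597,52), (638,315) and (75,405) are where they were at the start, as are the brush, ramekin and roll. The stop sits with two notches on each side of it, and the lever is down. I'm handing in.

```bash
python3 -c "
from cell import bot
print(bot.sign_off())"
```

```text
the job is handed in; nothing more can be done
None
```

The length stop is in the third notch from the knife guide and its lever is pressed down flat. I handed the job in at about 23 s with the hand well clear; sign-off gives no verdict.

**Stop:** I pushed it with the closed fingertips, out of the fifth notch (about 9 N to leave), through the fourth (about 10 N to leave) and into the third. There the resistance vanished and the stop sprang ahead of the fingers. It sits about 90 mm past the fifth notch, and two notches are visible on each side of it.

**Lever:** I pressed it along its arc until it stopped firmly with the fingertips 94 mm above the table, taking about 20 N. Flat is given as 95 mm, and a lever held up by a raised pin would have stopped at least 5 mm higher. The wrist picture agrees with flat to about 0.1 rad; I could not measure the angle or the pin height more closely than that.

**Surroundings:** the last top picture shows the board, brush, ramekin and cutlery roll where they were at the start. I did not compare the tongs in the final pictures, but the arm never went near them.

**Disagreements:**
- The first camera fits differed by 0.7° in board yaw and by a few millimetres in the stop's position along the rail.
- Reading the dark notch lines gave positions 4 to 16 mm off the stated ones. I therefore counted notches by the force and checked the travel between them.

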